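Break the locked lid stay and close the reference-block case

TASK

The hardness reference blocks are back in their case, so close it. First break the locked lid stay: push its red knuckle boss back and down toward the hinge side until you feel it snap past centre, and no further, or the lid drops. Then take the lid by its grab rail, lower it gently until it is fully shut and let go, leaving the amber bottle, the brass weight and the steel nut around the case where they stand.

Things in the scene. Friction and masses are not known exactly. Their poses are not given: they have to be found in the camera images.
- case: Grey steel case for reference blocks, fixed on the bench: 200 deep (x), 220 wide (y), 100 high to the lid seam. Origin: centre of its underside; x points from its front to the hinged back, y to its left, z up. The stay is on its left (+y) outside wall. Tall testers stand in the room at world y > 0.04 (left, x > 0.54) and y < -0.42 (right, x > 0.43): swing in clear of them.
- lid_hinge (a point): Middle of the lid's hinge axis (along the case's y), on the back top edge of the case, 100 above the bench.
- rail (a point): Middle of the grab rail along the lid's front edge: a round steel bar 12 in diameter, 114 clear between its two stand-offs, parallel to the case's y, with 30 free between bar and lid edge. It lies 236 along the lid from the hinge axis and 11 outward of the lid's seam plane. It is round, so it can turn between the fingers as the lid comes down.
- lid (a joint): Lid hinge: 0 as it stands open and locked (71.5 degrees above shut), growing as it is lowered, 1.248 rad fully shut. Lid 0.56 to 0.8 kg. To break the stay push its boss back and down: 38 degrees below level if it stands foremost, 14 if rearmost. A spring catch resists with 3 to 14 N and lets go 9 to 14 mm on; the stiff pin then holds the lid, but pushed beyond about 20 mm the lid may drop.
- stay_upper (a joint): Knuckle of the stay: 0 locked on its stop, 0.19 rad at dead centre, about 0.35 to 0.5 once snapped, 2.6 to 2.9 folded with the lid shut. Its red boss (axis along y, 20 diameter, 22 long) is centred anywhere on the line from (-2, 134, 151) to (26, 134, 130) in the case frame, as the foot of the stay happens to be clamped in its slotted quadrant: find it by touch, moving back and down that line.
- etchant: Amber dropper bottle, 40 in diameter, 104 tall, standing loose 60 to 85 from the case's left wall, beside the stay. Origin: centre of its underside.
- weight: Brass knobbed weight, 30 in diameter, 34 tall, standing loose behind the case. Origin: centre of its underside.
- sample_nut: Steel hexagon nut, 24 across flats, 13 tall, lying loose behind the case. Origin: centre of its underside.

How it is judged:
By the outcome, as a careful person would: the job done as asked, in the order asked, and still so for the second after the job is handed in, with the robot touching nothing.
It also fails if it takes over 66 s, if anything falls off the work surface, if the arm or the gripper's body presses on something with over 40 N, if the wrist force passes 120 N, or if a joint passes its speed limit or range.

ROBOT

A 7-joint arm with a two-finger parallel gripper is mounted at the origin on a cart in front of the work surface, level with it; the furniture and walls round the work are solid. World frame = base frame: x ahead of the robot, y to its left, z up, the work surface at z = 0. Lengths are in m, angles in degrees, forces in N, time in s.
With the tool pointing down it reaches from about 0.425 to 0.875 m from the base axis. Payload 4.7 kg.
Tool frame: the origin (TCP) lies on the front face of the gripper's body, between the roots of the fingers; the fingertips stand 70 mm ahead of it and the grasp point (between the pads) lies 51 mm ahead of it (tip_extent is the distance from the TCP to the fingertips, in m); z points along the fingers, y is the direction in which the jaws open and shut (so a half turn about z gives the same grasp; the last joint's range is limited). The gripper opens to 87 mm and grips with 3 to 60 N. Pads are 19 mm wide; open, the fingers measure 117 mm over their backs; the gripper's body (75 mm by 190 mm) begins 51 mm behind the grasp point.
Start: joints at [69.391, 18.392, -4.016, 83.108, 1.295, 78.541, -3.26], TCP at [0.237, -0.605, 0.292] pointing down, gripper open.
Joint ranges: [-163.93, 163.93], [-17.29, 119.83], [-79.2, 71.16], [3.27, 140.29], [-89.18, 269.18], [5.43, 117.66], [-154.24, 154.24]. Speed limits (degrees/s): [147.25, 147.25, 180, 180, 180, 180, 180].

INTERFACE

Orientations are given as [roll, pitch, yaw] about the fixed x, y, z axes, in that order (R = Rz(yaw) Ry(pitch) Rx(roll)).
In Python, from cell import * gives the robot as it stands.
- The arm moves only by the tool carry_out, never from a script. Its argument "increments" is text: rows parted by semicolons, each of 7 numbers parted by spaces: the opening, from 0 (shut) to 1 (fully open), then the shift along the tool's x, y, z in m, then the turn, a rotation vector about the tool's x, y, z in degrees. A call has 1 to 20 rows; each row shifts and turns the pose as measured when the row begins, along the tool's axes as they then stand; what a row does not reach is not made up. A row lasts 1/8 s, in which the tool goes at most 62.5 mm and 10.7 degrees, less where a joint would pass 70% of its speed; a pose out of reach is approached as far as the arm can. A call is refused whole if a number of a shift passes 0.0625 or a number of a turn 10.7, either way. A call with a gripper value outside its range is refused whole. The fingers move at their own pace and stop on an object; "force" is the grip in N (left out, the last holds). Time passes only in rows, so rows that do not move let the fingers close. It gives the time, the measured TCP pose, the force and the opening at its end, in the units of the state.
- get_obs(): the state, without advancing time (a new reading comes with each control period).
- read_camera(name): name is "scene" or "side" or "wrist"; returns a dict with "img" (400x640x3 uint8, blue, green, red), "fx", "fy", "cx", "cy" (pixels), "world_from_camera" (4x4, takes a point from camera to world coordinates). Camera axes: x right, y down, z forward; pixel columns grow to the right and rows downward; lengths in m; the calibration is good to about 2 mm. A picture is of the moment at which its call begins. There is no depth.
- sign_off(): hands the job in, once; it reports no verdict.
Trained networks look in a picture, given as the dict that the camera call returned (one of the last four; its "shot" number tells which), for a name from the list of things; names that differ only in an ending like _2 or _b are one class to them, and where a whole thing is asked for, a point or a joint stands for the part that bears it (a point fixed in the world has none). Each returns a list of dicts, best first, with "confidence" (0 to 1); they miss things now and then, are a little off and sometimes report something else, mostly with a low value. They report only what shows in the picture. A call takes as long as a camera call.
- masks_of(target, picture): "pixels" (400x640 bool, what is visible of it) and "bbox" ([left, top, right, bottom] in pixels, round what is visible of it).
The state is a dict: "time_s": time; "qpos": joint angles; "joint_velocities": joint speeds; "effort": joint torques, N m; "tool_pos": TCP position; "tool_rot": TCP orientation; "force": force on the tool from outside, world axes, zero at the start; "wrist_torque": the same for the moment, N m; "grip_width": finger opening in m.
Only numpy, scipy, OpenCV 4.12 (cv2) and the standard library are available. Lean on these libraries where they do the work, as an engineer would, in place of code of your own. Each camera call takes 0.05 s, during which the arm holds its last target.

## Working session

There is one attempt and no reset: what is moved stays moved. The work goes in short steps, Python scripts to look and compute and a tool call to move; the robot and the scene stay as the last step left them, time stands still between calls to the robot, and variables do not carry over. Pictures are saved under pics/ and viewed, and the job is handed in when it is done.

Besides the shell and the picture viewer there is one more tool, called after "Call:" in YAML: its name, and indented under it one key for each argument. carry_out: Moves the arm, as the interface text tells. Its arguments: {"type":"object","properties":{"increments":{"type":"string"},"force":{"type":"number"}},"required":["increments"]}

```bash
ls; mkdir -p pics
cat > h.py <<'E'
from cell import *
import numpy as np, cv2
from scipy.spatial.transform import Rotation as R
def snap(n,f):
    p=read_camera(n); cv2.imwrite('pics/'+f,p['img']); return p
def proj(p,X):
    T=np.linalg.inv(p['world_from_camera']); c=T[:3,:3]@np.asarray(X)+T[:3,3]
    return np.array([p['fx']*c[0]/c[2]+p['cx'],p['fy']*c[1]/c[2]+p['cy']])
def ray(p,u,v):
    T=np.array(p['world_from_camera']); d=T[:3,:3]@np.array([(u-p['cx'])/p['fx'],(v-p['cy'])/p['fy'],1]); return T[:3,3],d/np.linalg.norm(d)
def onz(p,u,v,z):
    o,d=ray(p,u,v); return o+d*(z-o[2])/d[2]
E
python3 - <<'E'
from h import *
for n in ['scene','side','wrist']:
    p=snap(n,n+'0.png'); print(n,p['fx'],p['cx'],p['cy'],np.round(p['world_from_camera'],3).tolist())
    for t in ['case','lid','rail','stay_upper','etchant','weight','sample_nut']:
        m=masks_of(t,p); print(t,[(round(x['confidence'],2),x['bbox']) for x in m[:2]])
print(get_obs())
E
```

```text
pics
scene 495.8519341940493 327.34300519556837 194.08588479240512 [[-0.069, 0.703, -0.708, 1.49], [0.998, 0.049, -0.049, -0.126], [0.0, -0.709, -0.705, 1.059], [0.0, 0.0, 0.0, 1.0]]
case []
lid []
rail []
stay_upper []
etchant []
weight []
sample_nut []
side 455.2583189155516 318.9868611270606 195.7853680015152 [[0.116, 0.86, -0.497, 1.065], [0.993, -0.107, 0.047, -0.202], [-0.013, -0.499, -0.867, 0.973], [0.0, 0.0, 0.0, 1.0]]
case [(0.56, [227.8, 136.1, 359.3, 254.2])]
lid [(0.6, [223.9, 139.6, 354.3, 246.0])]
rail [(0.61, [229.0, 138.1, 355.3, 247.5])]
stay_upper []
etchant [(0.92, [364.8, 183.6, 384.5, 216.0])]
weight [(0.75, [226.3, 137.6, 357.0, 257.9]), (0.72, [261.1, 266.2, 274.6, 281.7])]
sample_nut []
wrist 346.9886959780888 316.6214219229299 194.80162635896937 [[0.366, -0.903, -0.224, 0.298], [-0.931, -0.355, -0.088, -0.58], [-0.0, 0.241, -0.97, 0.386], [0.0, 0.0, 0.0, 1.0]]
case []
lid []
rail []
stay_upper []
etchant []
weight []
sample_nut []
{'time_s': 1.2, 'qpos': array([69.3893286 , 18.39121616, -4.01684103, 83.10799384,  1.29533411,
       78.54140936, -3.26125023]), 'joint_velocities': array([-0.02266821,  0.11004467,  0.12287631,  0.0530742 , -0.03846811,
        0.0508312 ,  0.00551727]), 'effort': array([-1.00362056e-04, -4.91108787e+01, -4.02964773e-01, -3.12775147e+01,
       -6.36825990e-02,  3.35614372e-02,  2.38024512e-05]), 'tool_pos': array([ 0.23735009, -0.60512479,  0.29229077]), 'tool_rot': array([1.79995463e+02, 2.88528031e-03, 2.14189965e+01]), 'force': array([-0.57351286, -0.40885816,  0.13744419]), 'wrist_torque': array([ 0.01638179,  0.00516881, -0.02442027]), 'grip_width': 0.08681452993830792}
```

View pics/scene0.png

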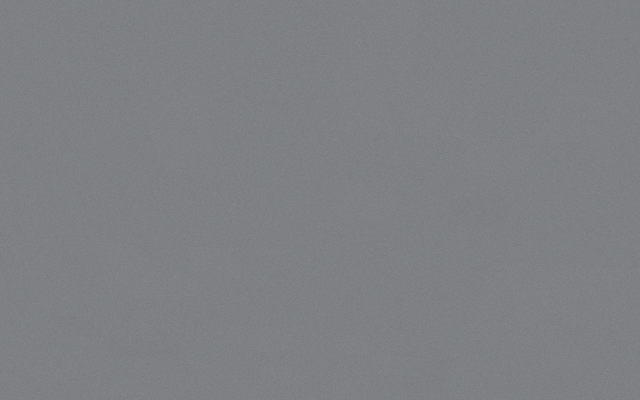

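View pics/side0.png

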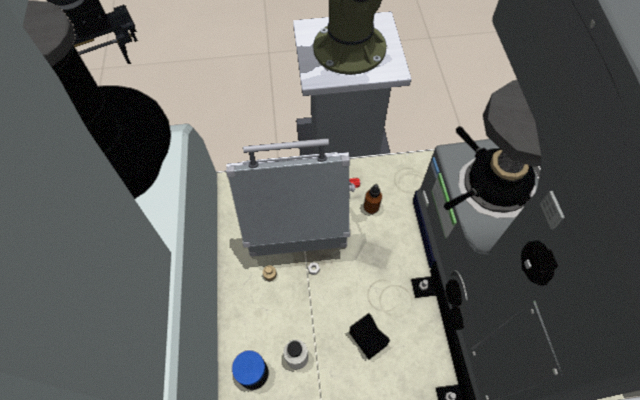

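View pics/wrist0.png

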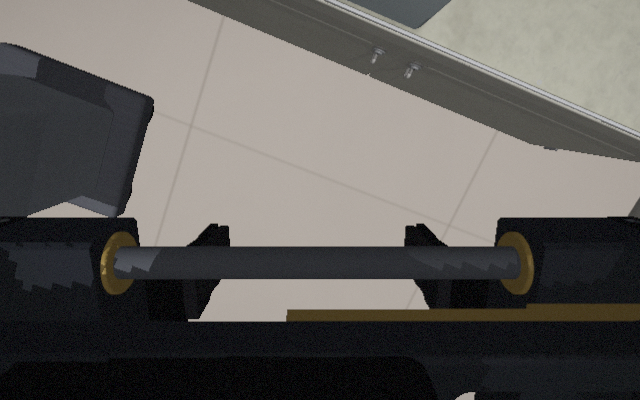

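Run:
```python
import cv2
a=cv2.imread('pics/side0.png')[120:300,200:440]
cv2.imwrite('pics/z1.png',cv2.resize(a,(800,600),interpolation=cv2.INTER_CUBIC))
```

```text
(no output)
```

View pics/z1.png

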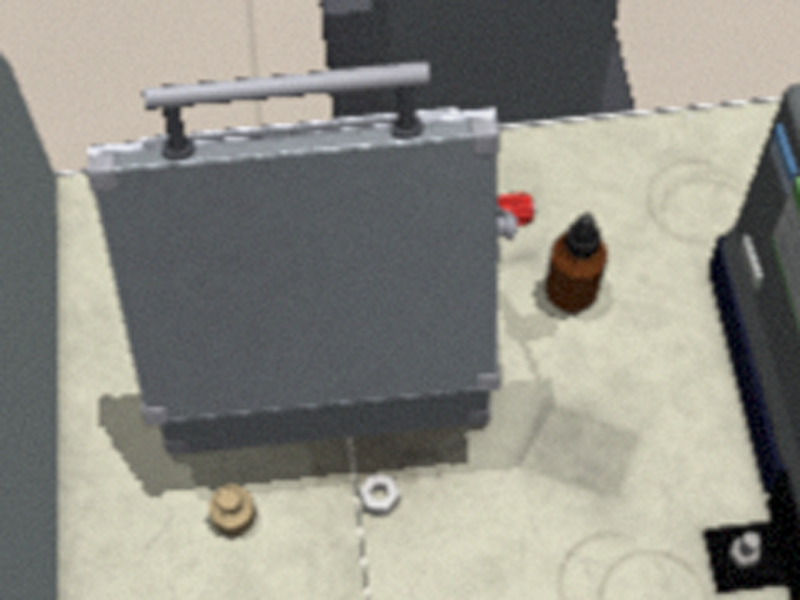

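```bash
cat >> h.py <<'E'
def cw(c,X):
    x,y,a=c; X=np.atleast_2d(X)*1e-3; return X@R.from_euler('z',a).as_matrix().T+[x,y,0]
E
python3 - <<'E'
from h import *
from scipy.optimize import least_squares
p=read_camera('side')
pts=[((100,110,0),(346.1,247.2)),((100,-110,0),(250.4,255)),((35.6,0,327.3),(286.2,145.5))]
f=lambda c: np.concatenate([proj(p,cw(c,X)[0])-u for X,u in pts])
s=least_squares(f,[0.6,-.2,0]); print(s.x,np.degrees(s.x[2]),s.fun)
for z in [(118,110,100)]:pass
for X in [(-2,145,151),(26,145,130),(-100,110,100),(100,110,100),(100,-110,100),(35.6,0,327.3),(35.6,57,327.3),(35.6,-57,327.3)]: print(X,cw(s.x,X).round(3),proj(p,cw(s.x,X)[0]).round(1))
m=masks_of('etchant',p)[0]['bbox'];print(onz(p,(m[0]+m[2])/2,m[3]-2,0))
E
```

```text
[ 0.54884826 -0.21100835 -0.0319413 ] -1.8301015453439193 [-0.32056281  0.55241241  0.1688328   0.65966846  0.11135001 -1.03035104]
(-2, 145, 151) [[ 0.551 -0.066  0.151]] [359.3 174.3]
(26, 145, 130) [[ 0.579 -0.067  0.13 ]] [360.4 190.5]
(-100, 110, 100) [[ 0.452 -0.098  0.1  ]] [337.7 152.1]
(100, 110, 100) [[ 0.652 -0.104  0.1  ]] [347.6 228.9]
(100, -110, 100) [[ 0.645 -0.324  0.1  ]] [243.8 237.4]
(35.6, 0, 327.3) [[ 0.584 -0.212  0.327]] [286.3 144.5]
(35.6, 57, 327.3) [[ 0.586 -0.155  0.327]] [318.7 142. ]
(35.6, -57, 327.3) [[ 0.583 -0.269  0.327]] [253.8 146.9]
[ 0.57313001 -0.02469203  0.        ]
```

```bash
cat >> h.py <<'E'
def plan(way, o=1.0, step=0.04, ang=9.0, start=None):
    """way: list of (pos,rpy) ; prints rows"""
    s=get_obs() if start is None else start
    p=np.array(s['tool_pos']); r=R.from_euler('xyz',s['tool_rot'],degrees=True); out=[]
    for P,e in way:
        P=np.array(P); q=R.from_euler('xyz',e,degrees=True)
        rv=(r.inv()*q).as_rotvec(degrees=True)
        n=int(max(1,np.ceil(np.linalg.norm(P-p)/step),np.ceil(np.linalg.norm(rv)/ang)))
        for k in range(n):
            rr=r*R.from_rotvec(rv*k/n,degrees=True)
            d=rr.inv().apply((P-p)/n)
            out.append(' '.join(['%.2g'%o]+['%.4g'%round(v,4) for v in d]+['%.3g'%round(v,1) for v in rv/n]))
        p,r=P,q
    print(len(out),'; '.join(out))
E
python3 - <<'E'
from h import *
plan([((.30,-.45,.33),(180,0,10)),((.36,-.28,.36),(180,0,-1.8)),((.43,-.12,.36),(180,0,-1.8))],o=1)
E
```

```text
15 1 0.023 -0.0243 -0.0075 0 0 2.3; 1 0.022 -0.0252 -0.0075 0 0 2.3; 1 0.021 -0.0261 -0.0075 0 0 2.3; 1 0.0199 -0.0269 -0.0075 0 0 2.3; 1 0.0189 -0.0276 -0.0075 0 0 2.3; 1 0.0177 -0.0314 -0.006 0 -0 2.4; 1 0.0164 -0.0321 -0.006 0 -0 2.4; 1 0.0151 -0.0328 -0.006 0 -0 2.4; 1 0.0137 -0.0333 -0.006 0 -0 2.4; 1 0.0123 -0.0339 -0.006 0 -0 2.4; 1 0.013 -0.0324 -0 0 0 0; 1 0.013 -0.0324 -0 0 0 0; 1 0.013 -0.0324 -0 0 0 0; 1 0.013 -0.0324 -0 0 0 0; 1 0.013 -0.0324 -0 0 0 0
```

Call:
carry_out:
  increments: "1 0.023 -0.024 -0.0075 0 0 2.3; 1 0.022 -0.025 -0.0075 0 0 2.3; 1 0.021 -0.026 -0.0075 0 0 2.3; 1 0.02 -0.027 -0.0075 0 0 2.3; 1 0.019 -0.028 -0.0075 0 0 2.3; 1 0.018 -0.031 -0.006 0 0 2.4; 1 0.016 -0.032 -0.006 0 0 2.4; 1 0.015 -0.033 -0.006 0 0 2.4; 1 0.014 -0.033 -0.006 0 0 2.4; 1 0.012 -0.034 -0.006 0 0 2.4; 1 0.013 -0.032 0 0 0 0; 1 0.013 -0.032 0 0 0 0; 1 0.013 -0.032 0 0 0 0; 1 0.013 -0.032 0 0 0 0; 1 0.013 -0.032 0 0 0 0"

```text
time_s: 3.18
tool_pos: [0.4409, -0.1116, 0.3631]
tool_rot: [179.7, -0.3, -3.2]
force: [0.7, -0.1, 0.1]
grip_width: 0.0871
```

Run:
```python
from h import *
p=snap('wrist','w1.png'); s=get_obs(); print(s['time_s'],s['tool_pos'],s['tool_rot'],s['qpos'].round(1)); np.savez('w1.npz',**{k:p[k] for k in ('img','fx','fy','cx','cy','world_from_camera')})
for t in ['stay_upper','etchant','case','lid']:
    print(t,[(round(x['confidence'],2),x['bbox']) for x in masks_of(t,p)[:2]])
for X in [(-2,134,151),(26,134,130),(-100,110,100)]: print(proj(p,cw((.5488,-.2110,-.0319),X)[0]))
```

```text
3.225 [ 0.44276769 -0.10617361  0.36334859] [179.82508926  -0.35346253  -2.79271955] [ 43.8  -7.  -30.4 101.9  -3.4  83.8 -78.9]
stay_upper [(0.74, [278.8, 0.0, 293.3, 68.3])]
etchant []
case [(0.71, [251.9, 1.6, 534.3, 165.5])]
lid []
[267.08324668  56.28444527]
[268.46598911  25.48045911]
[302.19315871 164.02129636]
```

View pics/w1.png

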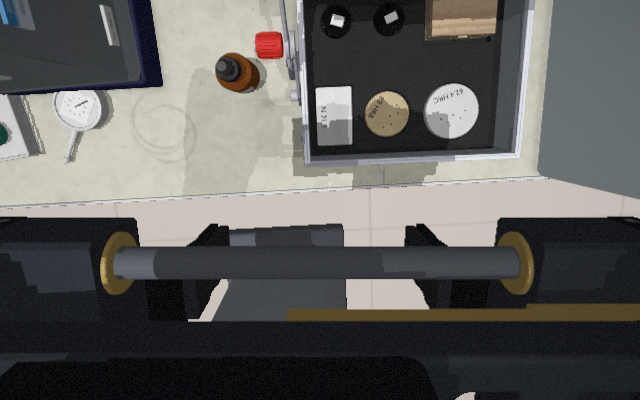

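Run:
```python
from h import *
p=read_camera('side'); w=dict(np.load('w1.npz')); 
hs=cv2.cvtColor(p['img'],cv2.COLOR_BGR2HSV); 
def red(im):
    h=cv2.cvtColor(im,cv2.COLOR_BGR2HSV); m=((h[...,0]<6)|(h[...,0]>174))&(h[...,1]>180)&(h[...,2]>90)
    n,l,st,c=cv2.connectedComponentsWithStats(m.astype(np.uint8)); o=np.argsort(-st[1:,4])[:3]+1
    return [(st[i],c[i].round(1)) for i in o]
print(red(p['img'])); print(red(w['img']))
c=(.5488,-.2110,-.0319)
for t in np.linspace(0,1,6):
    X=np.array([-2,134,151])+t*np.array([28,0,-21]); 
    pts=[X+[a*10,b*11,d*10] for a in(-.7,.7) for b in(-1,1) for d in (-.7,.7)]
    a=np.array([proj(p,cw(c,x)[0]) for x in pts]); b=np.array([proj(w,cw(c,x)[0]) for x in pts])
    print(t.round(1),a.min(0).round(1),a.max(0).round(1),b.min(0).round(1),b.max(0).round(1))
```

```text
[(array([350, 179,   9,   8,  44], dtype=int32), array([355.2, 181.5]))]
[(array([256,  32,  27,  27, 627], dtype=int32), array([269.2,  45.1])), (array([256,  45,   1,   1,   1], dtype=int32), array([256.,  45.]))]
0.0 [348.6 169.8] [360.  179.6] [251.7  45.3] [281.6  66.6]
0.2 [348.8 173. ] [360.2 182.8] [252.2  38.9] [281.7  60.3]
0.4 [349.  176.3] [360.4 186.1] [252.6  32.5] [281.9  54.1]
0.6 [349.2 179.6] [360.6 189.3] [253.   26.3] [282.  48.]
0.8 [349.5 182.8] [360.8 192.5] [253.4  20.1] [282.1  42.1]
1.0 [349.7 186. ] [361.  195.8] [253.9  14.2] [282.3  36.2]
```

```bash
cat >> h.py <<'E'
C=(.5488,-.2110,-.0319)
def tilt(t,c=C):
    t=np.radians(t); z=np.array([np.sin(t),0,-np.cos(t)]); x=np.array([-np.cos(t),0,-np.sin(t)])
    M=np.stack([x,np.cross(z,x),z],1); return (R.from_euler('z',c[2])*R.from_matrix(M)).as_euler('xyz',degrees=True)
E
python3 - <<'E'
from h import *
print(tilt(25),cw(C,(-55.6,138,216.2)),cw(C,(9,134,142.6)))
P=cw(C,(-75,138,260))[0]
plan([((.42,-.10,.36),(180,0,60)),((.42,-.10,.34),(180,0,120)),((.43,-.09,.32),(180,0,178.2)),(P,tilt(25))],o=0)
E
```

```text
[-180.           25.          178.17226463] [[ 0.49762974 -0.07129687  0.2162    ]] [[ 0.5620693  -0.07735523  0.1426    ]]
25 0 -0.0026 -0.0016 0.0003 0.1 -0 -7.9; 0 -0.0024 -0.0019 0.0003 0.1 -0 -7.9; 0 -0.0021 -0.0022 0.0003 0.1 -0 -7.9; 0 -0.0017 -0.0025 0.0003 0.1 -0 -7.9; 0 -0.0014 -0.0027 0.0003 0.1 -0 -7.9; 0 -0.001 -0.0029 0.0003 0.1 -0 -7.9; 0 -0.0006 -0.003 0.0003 0.1 -0 -7.9; 0 -0.0002 -0.0031 0.0003 0.1 -0 -7.9; 0 0 -0 0.0029 0 0 -8.6; 0 0 -0 0.0029 0 0 -8.6; 0 0 -0 0.0029 0 0 -8.6; 0 0 -0 0.0029 0 0 -8.6; 0 0 -0 0.0029 0 0 -8.6; 0 0 -0 0.0029 0 0 -8.6; 0 0 -0 0.0029 0 0 -8.6; 0 0.0005 0.002 0.0029 -0 0 -8.3; 0 0.0002 0.002 0.0029 -0 0 -8.3; 0 -0.0001 0.002 0.0029 -0 0 -8.3; 0 -0.0003 0.002 0.0029 -0 0 -8.3; 0 -0.0006 0.0019 0.0029 -0 0 -8.3; 0 -0.0009 0.0018 0.0029 -0 0 -8.3; 0 -0.0012 0.0017 0.0029 -0 0 -8.3; 0 -0.0159 0.0069 0.02 0 -8.3 0; 0 -0.0128 0.0069 0.0221 0 -8.3 0; 0 -0.0095 0.0069 0.0237 0 -8.3 0
```

Call:
carry_out:
  increments: "0 -0.002 -0.002 0.002 0 0 -10; 0 -0.002 -0.002 0.002 0 0 -10; 0 -0.002 -0.002 0.002 0 0 -10; 0 -0.001 -0.003 0.002 0 0 -10; 0 -0.001 -0.003 0.002 0 0 -10; 0 0 -0.003 0.002 0 0 -10; 0 0 -0.003 0.002 0 0 -10; 0 0 0 0.002 0 0 -10; 0 0 0 0.002 0 0 -10; 0 0 0 0.002 0 0 -10; 0 0 0 0.002 0 0 -10; 0 0 0 0.002 0 0 -10; 0 0 0 0.002 0 0 -10; 0 0 0 0.002 0 0 -10; 0 0 0 0.002 0 0 -10; 0 0 0 0.002 0 0 -10; 0 0 0 0.002 0 0 -10; 0 0 0 0 0 0 0"

```text
time_s: 5.72
tool_pos: [0.4142, -0.1264, 0.3265]
tool_rot: [-179.6, 0.1, 169.5]
force: [0.4, 0.1, -0.7]
grip_width: 0.0006
```

Run:
```python
from h import *
s=get_obs(); print(s['time_s'],s['tool_pos'],s['tool_rot'],s['qpos'].round(1),s['force'],s['grip_width'])
plan([(cw(C,(-90,138,270))[0],tilt(25))],o=0)
```

```text
5.725 [ 0.41418165 -0.12636203  0.32649824] [-1.79619528e+02  7.75514756e-02  1.69487572e+02] [ 30.8  -8.8 -15.6 108.3  -2.   80.2  95.2] [ 0.41949069  0.11161902 -0.72312043] 0.0005763549818158499
3 0 -0.0126 0.0215 0.0187 -0.8 -8.3 -2.8; 0 -0.0108 0.0207 0.0207 -0.8 -8.3 -2.8; 0 -0.0087 0.0199 0.0224 -0.8 -8.3 -2.8
```

Call:
carry_out:
  increments: "0 -0.013 0.022 0.019 -0.8 -8.3 -2.8; 0 -0.011 0.021 0.021 -0.8 -8.3 -2.8; 0 -0.009 0.02 0.022 -0.8 -8.3 -2.8; 0 0 0 0 0 0 0"

```text
time_s: 6.22
tool_pos: [0.4698, -0.0726, 0.2665]
tool_rot: [179.5, 25.4, 177.0]
force: [0.4, 0.4, 1.4]
grip_width: 0.0001
```

Run:
```python
from h import *
s=get_obs(); print(s['time_s'],s['tool_pos'],s['tool_rot'],s['qpos'].round(1),s['force'],s['grip_width'])
plan([(cw(C,(-55.6,138,216.2))[0],tilt(25))],o=0)
```

```text
6.225 [ 0.46978154 -0.07261438  0.26652565] [179.51629139  25.38001997 177.03018613] [ 17.6 -17.2  -8.8 125.2  -7.5  46.8  99.6] [0.39552082 0.35532105 1.35292967] 8.39079732727651e-05
2 0 -0.0017 0.0011 0.0287 -0 0.2 -0.5; 0 -0.0019 0.0011 0.0287 -0 0.2 -0.5
```

Call:
carry_out:
  increments: "0 -0.008 0.001 0.015 0 0.7 -0.5"

```text
time_s: 6.35
tool_pos: [0.4837, -0.0732, 0.2583]
tool_rot: [179.7, 24.8, 177.4]
force: [0.2, 0.1, 0.7]
grip_width: 0.0004
```

Run:
```python
from h import *
s=get_obs(); print(s['time_s'],s['tool_pos'],s['tool_rot'],s['qpos'].round(2),s['force'])
plan([(cw(C,(-55.6,138,216.2))[0],tilt(25))],o=0)
```

```text
6.35 [ 0.48373959 -0.07318106  0.25826434] [179.74278717  24.76337486 177.37832937] [ 17.84 -14.5   -9.58 124.04  -6.86  45.79  99.19] [0.23521064 0.14195052 0.73848596]
2 0 0.0025 0.0012 0.022 -0 -0.1 -0.4; 0 0.0026 0.0012 0.022 -0 -0.1 -0.4
```

Good. On to the pre-contact point, with a small share of the tilt.

Call:
carry_out:
  increments: "0 0.002 0.001 0.022 0 0 -0.4; 0 0.003 0.001 0.022 0 0 -0.4; 0 0 0 0 0 0 0"

```text
time_s: 6.72
tool_pos: [0.5, -0.0765, 0.2197]
tool_rot: [-180.0, 24.8, 177.4]
force: [0.8, 0.8, -0.7]
grip_width: 0.0009
```

```bash
cat >> h.py <<'E'
def st():
    s=get_obs(); M=R.from_euler('xyz',s['tool_rot'],degrees=True).as_matrix(); z=M[:,2]; f=-M[:,0]
    tip=s['tool_pos']+.07*z; cor=tip+.0095*f
    ic=lambda X:(R.from_euler('z',-C[2]).apply(X-np.array([C[0],C[1],0]))*1e3).round(1)
    print(s['time_s'],'tcp',ic(s['tool_pos']),'tip',ic(tip),'corner',ic(cor),'rot',s['tool_rot'].round(1),'q',s['qpos'].round(1),'F',R.from_euler('z',-C[2]).apply(s['force']).round(1),s['grip_width'].round(4)); return s
E
python3 - <<'E'
from h import *
s=st(); p=snap('side','s1.png'); a=p['img'][120:300,260:500]
cv2.imwrite('pics/s1z.png',cv2.resize(a,(800,600),interpolation=cv2.INTER_CUBIC))
E
```

```text
Traceback (most recent call last):
  File "h.py", line 37, in st
    print(s['time_s'],'tcp',ic(s['tool_pos']),'tip',ic(tip),'corner',ic(cor),'rot',s['tool_rot'].round(1),'q',s['qpos'].round(1),'F',R.from_euler('z',-C[2]).apply(s['force']).round(1),s['grip_width'].round(4)); return s
                                                                                                                                                                                        ^^^^^^^^^^^^^^^^^^^^^
AttributeError: 'float' object has no attribute 'round'
```

```bash
sed -i "s/s\['grip_width'\].round(4)/round(s['grip_width'],4)/" h.py
python3 - <<'E'
from h import *
s=st(); p=snap('side','s1.png'); a=p['img'][120:300,260:500]
cv2.imwrite('pics/s1z.png',cv2.resize(a,(800,600),interpolation=cv2.INTER_CUBIC))
E
```

```text
6.725 tcp [-53.1 132.9 219.7] tip [-23.7 132.5 156.1] corner [-15.1 132.4 160.1] rot [-180.    24.8  177.4] q [ 18.  -10.  -10.3 125.2  -6.   40.1  98.6] F [ 0.8  0.8 -0.7] 0.0009
```

View pics/s1z.png

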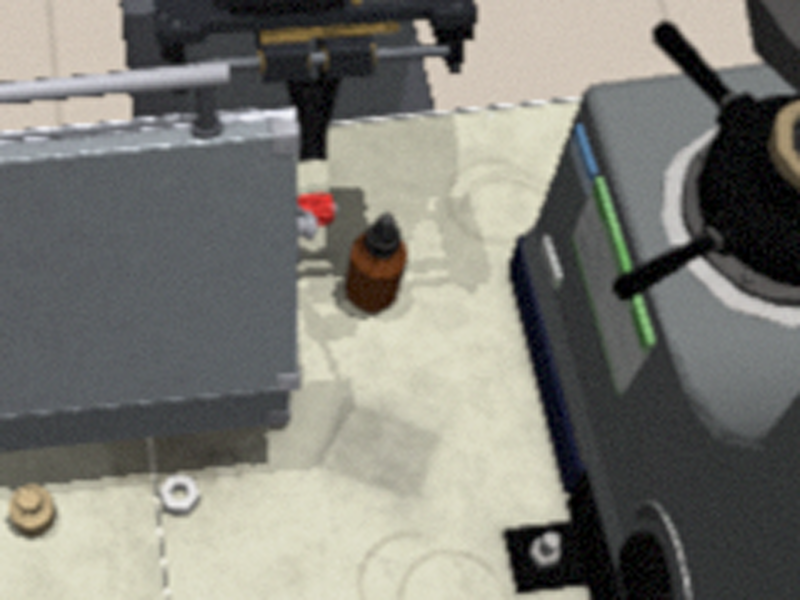

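Call:
carry_out:
  increments: "0 0.002 0.006 0.004 0 0 0; 0 -0.003 0 0.004 0 0 0; 0 0 0 0 0 0 0"

```text
time_s: 7.15
tool_pos: [0.5066, -0.072, 0.2175]
tool_rot: [-179.9, 25.2, 177.2]
force: [0.4, 1.3, 0.5]
grip_width: 0.0001
```

```bash
python3 -c "
from h import *
st()"
```

```text
7.15 tcp [-46.6 137.5 217.5] tip [-16.8 137.  154.2] corner [ -8.2 136.8 158.2] rot [-179.9   25.2  177.2] q [ 17.8  -9.3 -10.9 125.   -5.3  39.1  97.2] F [0.3 1.3 0.5] 0.0001
```

Call:
carry_out:
  increments: "0 0.005 0.002 0.004 0 0 0.5; 0 0 0 0 0 0 0"

```text
time_s: 7.4
tool_pos: [0.5036, -0.0697, 0.2115]
tool_rot: [179.8, 25.2, 176.6]
force: [-0.5, 0.3, -0.1]
grip_width: 0.0005
```

```bash
python3 -c "
from h import *
st()"
```

```text
7.4 tcp [-49.7 139.8 211.5] tip [-19.9 139.3 148.2] corner [-11.3 139.  152.3] rot [179.8  25.2 176.6] q [ 17.7  -9.4 -11.2 125.8  -5.2  38.4  96.4] F [-0.5  0.3 -0.1] 0.0005
```

Call:
carry_out:
  increments: "0 -0.0018 0 0.0024 0 0 -0.5; 0 -0.0018 0 0.0024 0 0 -0.5; 0 0 0 0 0 0 0"

```text
time_s: 7.78
tool_pos: [0.5093, -0.0699, 0.2086]
tool_rot: [-179.7, 25.2, 177.8]
force: [0.9, -0.3, -0.4]
grip_width: 0.0006
```

```bash
python3 -c "
from h import *
st()"
```

```text
7.775 tcp [-44.  139.8 208.6] tip [-14.2 139.2 145.3] corner [ -5.6 139.2 149.3] rot [-179.7   25.2  177.8] q [ 17.6  -8.4 -11.2 125.3  -4.9  37.8  97.1] F [ 0.9 -0.2 -0.4] 0.0006
```

Moves track well. Now single small advances watching the force.

Call:
carry_out:
  increments: "0 -0.0012 0 0.0016 0 0 0; 0 -0.0012 0 0.0016 0 0 0"

```text
time_s: 8.02
tool_pos: [0.5131, -0.0701, 0.2067]
tool_rot: [-179.7, 25.2, 177.8]
force: [1.0, 0.9, 0.2]
grip_width: 0.0004
```

Call:
carry_out:
  increments: "0 -0.0012 0 0.0016 0 0 0; 0 -0.0012 0 0.0016 0 0 0"

```text
time_s: 8.28
tool_pos: [0.5168, -0.0703, 0.2047]
tool_rot: [-179.7, 25.2, 177.8]
force: [-1.4, 1.0, 1.0]
grip_width: 0.0004
```

```bash
python3 -c "
from h import *
st()"
```

```text
8.275 tcp [-36.5 139.6 204.7] tip [ -6.7 139.1 141.3] corner [  1.9 139.  145.4] rot [-179.7   25.2  177.8] q [ 17.6  -7.1 -11.4 124.7  -4.5  37.1  96.7] F [-1.5  1.   1. ] 0.0004
```

Call:
carry_out:
  increments: "0 -0.0012 0 0.0016 0 0 0"

```text
time_s: 8.4
tool_pos: [0.5188, -0.0703, 0.2038]
tool_rot: [-179.7, 25.2, 177.8]
force: [-1.6, -0.3, 2.1]
grip_width: 0.0003
```

Call:
carry_out:
  increments: "0 -0.0012 0 0.0016 0 0 0"

```text
time_s: 8.52
tool_pos: [0.5208, -0.0703, 0.203]
tool_rot: [-179.7, 25.2, 177.8]
force: [-0.7, -0.2, 2.4]
grip_width: 0.0006
```

```bash
python3 -c "
from h import *
st()
p=snap('side','s2.png'); a=p['img'][150:240,300:420]
cv2.imwrite('pics/s2z.png',cv2.resize(a,(800,600),interpolation=cv2.INTER_CUBIC))"
```

```text
8.525 tcp [-32.5 139.7 203. ] tip [ -2.7 139.2 139.7] corner [  5.9 139.1 143.7] rot [-179.7   25.2  177.8] q [ 17.6  -6.5 -11.5 124.4  -4.3  36.8  96.5] F [-0.7 -0.2  2.4] 0.0006
```

View pics/s2z.png

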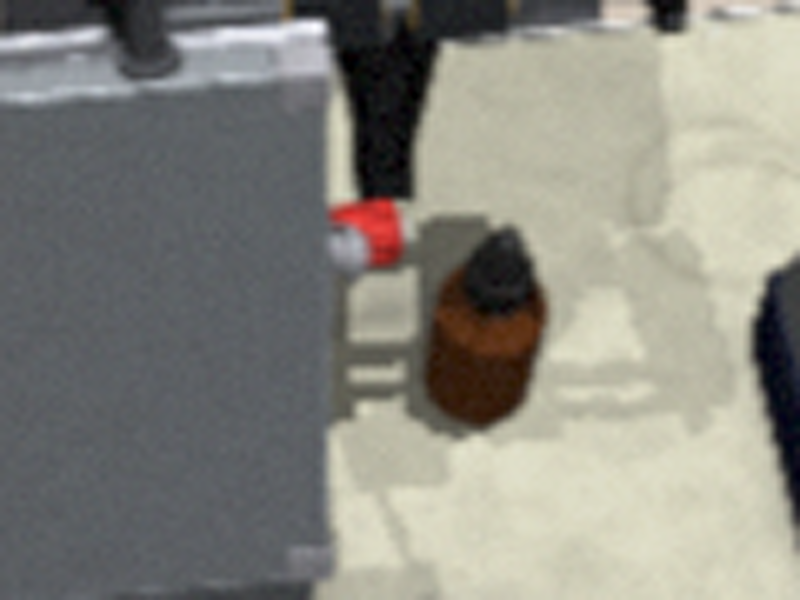

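Call:
carry_out:
  increments: "0 -0.0012 0 0.0016 0 0 0"

```text
time_s: 8.7
tool_pos: [0.5227, -0.0704, 0.2021]
tool_rot: [-179.7, 25.2, 177.8]
force: [-3.2, 0.3, 2.4]
grip_width: 0.0004
```

Call:
carry_out:
  increments: "0 -0.0012 0 0.0016 0 0 0"

```text
time_s: 8.82
tool_pos: [0.5245, -0.0704, 0.2012]
tool_rot: [-179.7, 25.2, 177.8]
force: [-3.2, 0.4, 3.7]
grip_width: 0.0002
```

```bash
python3 -c "
from h import *
st()
p=snap('side','s3.png'); a=p['img'][150:240,300:420]
cv2.imwrite('pics/s3z.png',cv2.resize(a,(800,600),interpolation=cv2.INTER_CUBIC))"
```

```text
8.825 tcp [-28.8 139.8 201.2] tip [  1.  139.2 137.9] corner [  9.6 139.2 142. ] rot [-179.7   25.2  177.8] q [ 17.5  -5.9 -11.5 124.1  -4.1  36.5  96.3] F [-3.2  0.3  3.7] 0.0002
```

View pics/s3z.png

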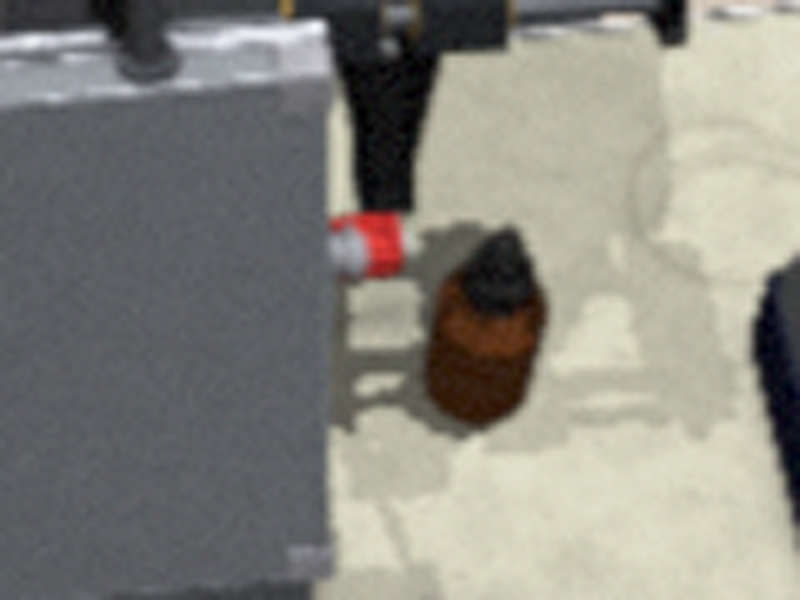

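Call:
carry_out:
  increments: "0 -0.0006 0 0.0009 0 0 0"

```text
time_s: 9.0
tool_pos: [0.5257, -0.0704, 0.2008]
tool_rot: [-179.7, 25.3, 177.9]
force: [0.2, 0.2, -0.7]
grip_width: 0.0003
```

Call:
carry_out:
  increments: "0 -0.0006 0 0.0009 0 0 0"

```text
time_s: 9.12
tool_pos: [0.5267, -0.0706, 0.2]
tool_rot: [-179.7, 25.3, 177.8]
force: [-1.5, -0.2, -0.9]
grip_width: 0.0008
```

```bash
python3 -c "
from h import *
st()"
```

```text
9.125 tcp [-26.5 139.6 200. ] tip [  3.3 139.1 136.6] corner [ 11.9 139.  140.7] rot [-179.7   25.3  177.8] q [ 17.5  -5.5 -11.6 123.9  -3.9  36.3  96.2] F [-1.5 -0.2 -0.9] 0.0008
```

```bash
python3 -c "
from h import *
st()
p=snap('side','s4.png'); a=p['img'][150:240,300:420]
cv2.imwrite('pics/s4z.png',cv2.resize(a,(800,600),interpolation=cv2.INTER_CUBIC))"
```

```text
9.125 tcp [-26.5 139.6 200. ] tip [  3.3 139.1 136.6] corner [ 11.9 139.  140.7] rot [-179.7   25.3  177.8] q [ 17.5  -5.5 -11.6 123.9  -3.9  36.3  96.2] F [-1.5 -0.2 -0.9] 0.0008
```

View pics/s4z.png

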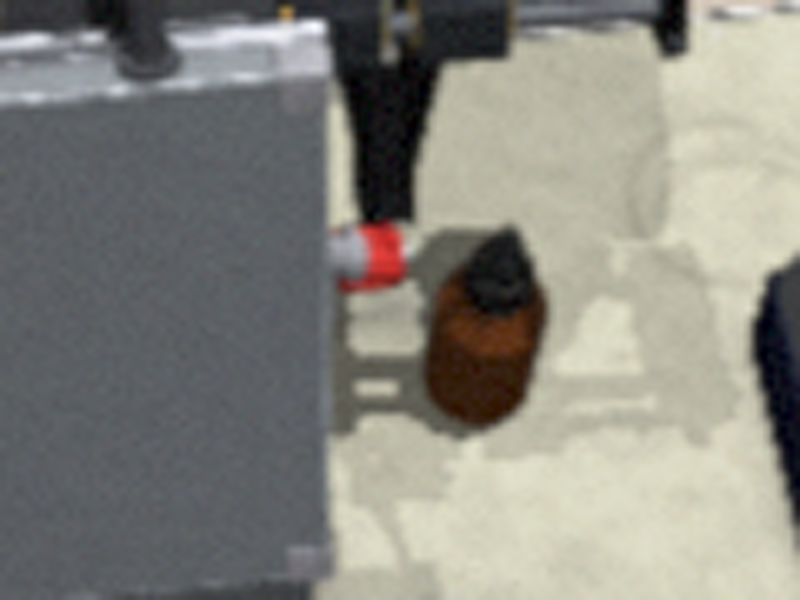

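Call:
carry_out:
  increments: "0 0.005 0 -0.007 0 0 0; 0 0.008 0 -0.012 0 0 0; 0 0 0 0 0 0 0"

```text
time_s: 9.55
tool_pos: [0.5052, -0.0698, 0.2118]
tool_rot: [-179.7, 25.2, 177.8]
force: [0.6, 0.2, 0.1]
grip_width: 0.0006
```

```bash
python3 -c "
from h import *
st()
p=snap('side','s5.png'); a=p['img'][120:240,260:420]
cv2.imwrite('pics/s5z.png',cv2.resize(a,(800,600),interpolation=cv2.INTER_CUBIC))"
```

```text
9.55 tcp [-48.1 139.8 211.8] tip [-18.3 139.2 148.4] corner [ -9.7 139.2 152.5] rot [-179.7   25.2  177.8] q [ 17.6  -9.2 -11.1 125.6  -5.2  38.4  97.3] F [0.6 0.2 0.1] 0.0006
```

View pics/s5z.png

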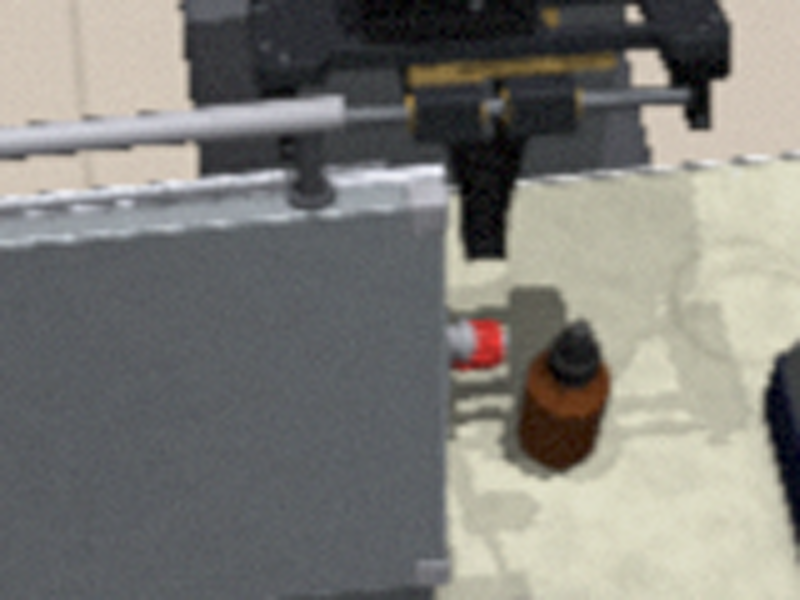

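Run:
```python
from h import *
plan([((.465,-.09,.28),tilt(5)),((.455,-.15,.35),(180,0,135)),((.50,-.24,.42),(180,0,88.2))],o=0.3)
```

```text
14 0.3 0.0022 -0.0074 -0.0262 -0.1 6.7 -0.1; 0.3 0.0053 -0.0073 -0.0258 -0.1 6.7 -0.1; 0.3 0.0083 -0.0073 -0.025 -0.1 6.7 -0.1; 0.3 0.0004 -0.0121 -0.0141 0.4 1 8.6; 0.3 -0.0012 -0.0121 -0.014 0.4 1 8.6; 0.3 -0.0028 -0.0119 -0.014 0.4 1 8.6; 0.3 -0.0043 -0.0114 -0.014 0.4 1 8.6; 0.3 -0.0057 -0.0108 -0.014 0.4 1 8.6; 0.3 -0.0159 -0.0053 -0.0117 0 -0 7.8; 0.3 -0.0165 -0.0031 -0.0117 0 -0 7.8; 0.3 -0.0167 -0.0008 -0.0117 0 -0 7.8; 0.3 -0.0167 0.0015 -0.0117 0 -0 7.8; 0.3 -0.0164 0.0037 -0.0117 0 -0 7.8; 0.3 -0.0157 0.0059 -0.0117 0 -0 7.8
```

Call:
carry_out:
  increments: "0.1 0.002 -0.007 -0.026 0 6.7 0; 0.1 0.005 -0.007 -0.026 0 6.7 0; 0.1 0.008 -0.007 -0.025 0 6.7 0"

```text
time_s: 9.98
tool_pos: [0.4623, -0.0886, 0.2801]
tool_rot: [-179.7, 4.3, 177.8]
force: [0.2, -0.4, -0.3]
grip_width: 0.0084
```

Run:
```python
from h import *
st()
plan([((.455,-.15,.35),(180,0,135)),((.50,-.24,.42),(180,0,88.2))],o=0.3)
```

```text
9.975 tcp [-90.4 119.6 280.1] tip [-85.1 119.2 210.3] corner [-75.7 119.1 211.1] rot [-179.7    4.3  177.8] q [ 18.8  -5.5 -10.4 110.9  -1.2  70.2  96.5] F [ 0.2 -0.4 -0.3] 0.0084
11 0.3 -0.0001 -0.0124 -0.0139 0.3 0.8 8.5; 0.3 -0.0017 -0.0123 -0.0139 0.3 0.8 8.5; 0.3 -0.0033 -0.012 -0.0139 0.3 0.8 8.5; 0.3 -0.0049 -0.0115 -0.0139 0.3 0.8 8.5; 0.3 -0.0063 -0.0107 -0.0139 0.3 0.8 8.5; 0.3 -0.0159 -0.0053 -0.0117 0 -0 7.8; 0.3 -0.0165 -0.0031 -0.0117 0 -0 7.8; 0.3 -0.0167 -0.0008 -0.0117 0 -0 7.8; 0.3 -0.0167 0.0015 -0.0117 0 -0 7.8; 0.3 -0.0164 0.0037 -0.0117 0 -0 7.8; 0.3 -0.0157 0.0059 -0.0117 0 -0 7.8
```

Call:
carry_out:
  increments: "0.3 0 -0.012 -0.014 0.3 0.8 8.5; 0.3 -0.002 -0.012 -0.014 0.3 0.8 8.5; 0.3 -0.003 -0.012 -0.014 0.3 0.8 8.5; 0.3 -0.005 -0.012 -0.014 0.3 0.8 8.5; 0.3 -0.006 -0.011 -0.014 0.3 0.8 8.5; 0.3 -0.016 -0.005 -0.012 0 0 7.8; 0.3 -0.017 -0.003 -0.012 0 0 7.8; 0.3 -0.017 -0.001 -0.012 0 0 7.8; 0.3 -0.017 0.002 -0.012 0 0 7.8; 0.3 -0.016 0.004 -0.012 0 0 7.8; 0.3 -0.016 0.006 -0.012 0 0 7.8; 0.3 0 0 0 0 0 0"

```text
time_s: 11.48
tool_pos: [0.5013, -0.247, 0.4293]
tool_rot: [179.6, 0.3, 85.5]
force: [0.2, 0.2, -0.1]
grip_width: 0.0261
```

Run:
```python
from h import *
s=st(); print(s['tool_pos'])
p=snap('side','s6.png')
plan([((.584,-.213,.428),(180,0,88.2))],o=0.6)
```

```text
11.475 tcp [-46.4 -37.5 429.3] tip [-45.9 -37.9 359.3] corner [-46.4 -47.4 359.3] rot [179.6   0.3  85.5] q [27.   5.4 -3.9 83.1  0.5 91.  18.7] F [ 0.2  0.2 -0.1] 0.0261
[ 0.50126615 -0.24701945  0.42928786]
3 0.6 0.0131 0.0267 0.0003 0.1 0.1 -0.8; 0.6 0.0127 0.0269 0.0003 0.1 0.1 -0.8; 0.6 0.0123 0.0271 0.0003 0.1 0.1 -0.8
```

View pics/s6.png

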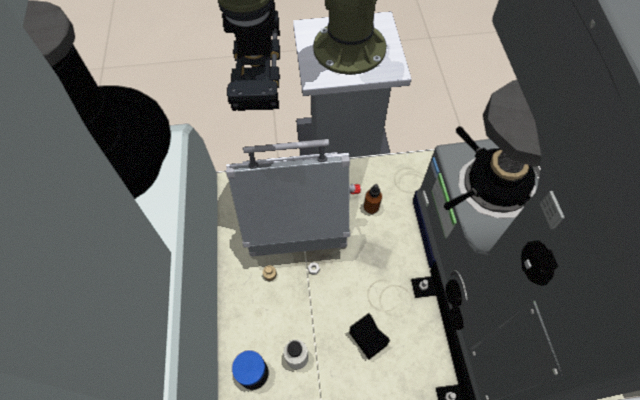

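Call:
carry_out:
  increments: "0.6 0.013 0.027 0 0 0 -0.9; 0.6 0.013 0.027 0 0 0 -0.9; 0.6 0.012 0.027 0 0 0 -0.9; 0.6 0 0 0 0 0 0"

```text
time_s: 12.02
tool_pos: [0.5848, -0.208, 0.4265]
tool_rot: [179.9, 0.1, 89.2]
force: [0.0, 0.0, -0.5]
grip_width: 0.0509
```

Run:
```python
from h import *
s=st(); print(s['tool_pos'])
p=snap('side','s7.png'); a=p['img'][80:260,180:420]
cv2.imwrite('pics/s7z.png',cv2.resize(a,(800,600),interpolation=cv2.INTER_CUBIC))
p=snap('wrist','w7.png')
plan([((.584,-.213,.378),(180,0,88.2))],o=0.6)
```

```text
12.025 tcp [ 35.9   4.1 426.5] tip [ 36.    4.  356.5] corner [ 36.2  -5.4 356.6] rot [1.799e+02 1.000e-01 8.920e+01] q [22.5 13.4 -6.8 74.3  1.6 92.3 15.1] F [ 0.   0.  -0.5] 0.0509
[ 0.58481976 -0.20801386  0.42654485]
2 0.6 -0.0013 0.0004 0.0247 0.1 0.1 0.3; 0.6 -0.0013 0.0004 0.0247 0.1 0.1 0.3
```

View pics/s7z.png

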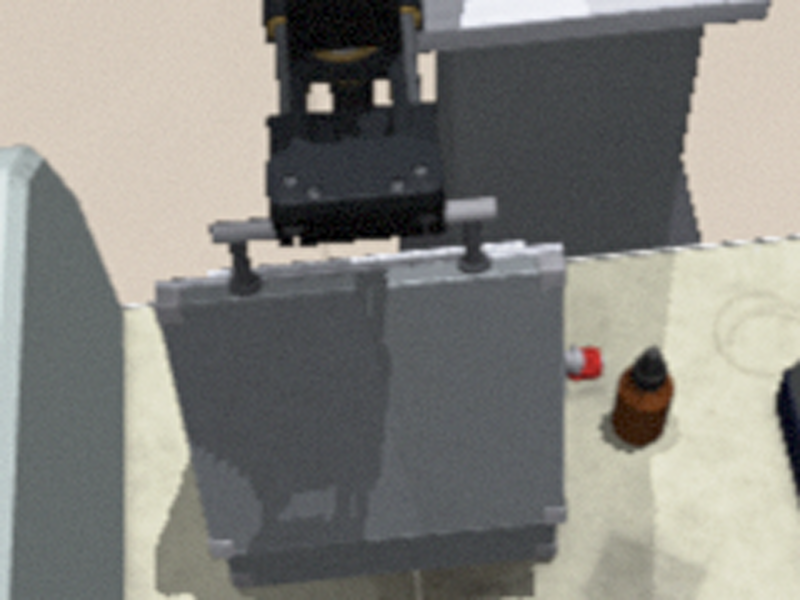

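View pics/w7.png

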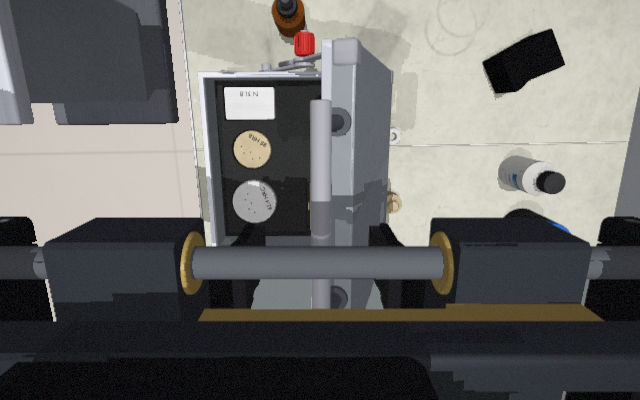

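Call:
carry_out:
  increments: "0.6 -0.001 0 0.024 0 0 0.3; 0.6 -0.001 0.001 0.022 0 0 0.3; 0.6 0 0 0 0 0 0"

```text
time_s: 12.5
tool_pos: [0.581, -0.2146, 0.3817]
tool_rot: [179.9, 0.3, 88.2]
force: [-1.3, -0.1, 0.3]
grip_width: 0.0522
```

Run:
```python
from h import *
s=st(); print(s['tool_pos'])
p=snap('side','s8.png'); a=p['img'][80:260,180:420]
cv2.imwrite('pics/s8z.png',cv2.resize(a,(800,600),interpolation=cv2.INTER_CUBIC))
p=snap('wrist','w8.png')
```

```text
12.5 tcp [ 32.3  -2.5 381.7] tip [ 32.4  -2.9 311.7] corner [ 32.4 -12.4 311.7] rot [179.9   0.3  88.2] q [23.  13.2 -6.5 79.6  1.7 87.1 14.8] F [-1.3 -0.1  0.3] 0.0522
[ 0.58096345 -0.21456893  0.38168008]
```

View pics/s8z.png

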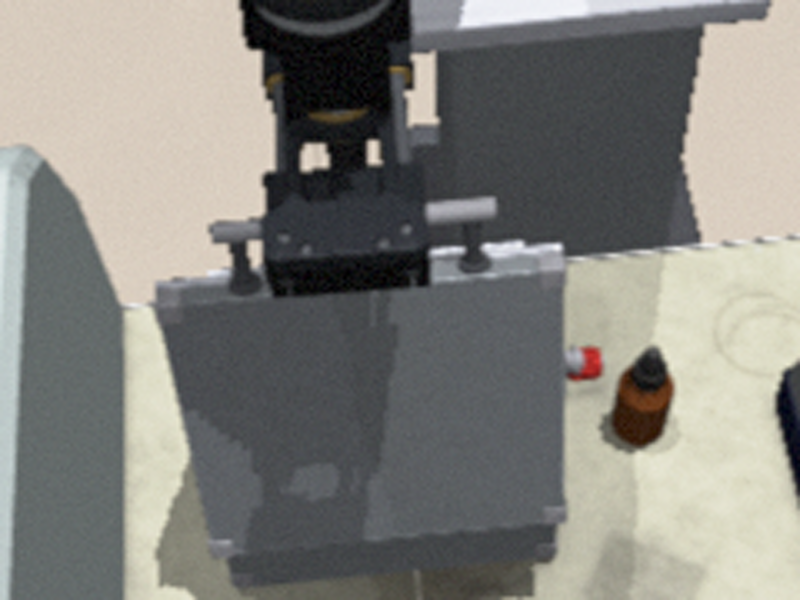

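View pics/w8.png

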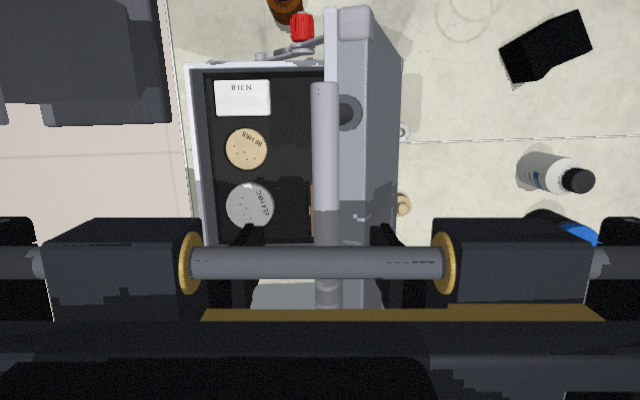

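Call:
carry_out:
  increments: "0.6 0 0.004 0.004 0 0 0; 0 0 0 0 0 0 0; 0 0 0 0 0 0 0; 0 0 0 0 0 0 0; 0 0 0 0 0 0 0; 0 0 0 0 0 0 0; 0 0 0 0 0 0 0"
  force: 20

```text
time_s: 13.48
tool_pos: [0.5858, -0.215, 0.3829]
tool_rot: [179.5, 0.4, 88.2]
force: [-0.6, -0.0, -0.0]
grip_width: 0.0116
```

Run:
```python
from h import *
s=st(); print(s['tool_pos'],s['joint_velocities'].round(1))
```

```text
13.475 tcp [ 37.1  -2.8 382.9] tip [ 37.7  -3.3 312.9] corner [ 37.7 -12.8 313. ] rot [179.5   0.4  88.2] q [22.9 13.6 -6.5 79.   1.8 87.  14.6] F [-0.6 -0.  -0. ] 0.0116
[ 0.58579934 -0.21499177  0.38291583] [-0.1  0.  -0.   0.   0.1  0.1 -0.1]
```

```bash
cat >> h.py <<'E'
def arc(dth,n,off=55.6,hx=101.5,yc=-2.8,yaw=88.17):
    s=st(); X=R.from_euler('z',-C[2]).apply(s['tool_pos']-np.array([C[0],C[1],0]))*1e3
    psi=np.degrees(np.arctan2(X[2]-off-100,hx-X[0])); rad=np.hypot(X[2]-off-100,hx-X[0])
    print('theta',psi-2.67,'rad err',rad-236.26)
    w=[]
    for k in range(1,n+1):
        a=np.radians(psi-dth*k); w.append((cw(C,(hx-236.26*np.cos(a),yc,100+off+236.26*np.sin(a)))[0],(180,0,yaw)))
    plan(w,o=0)
E
python3 - <<'E'
from h import *
arc(1.8,10)
E
```

```text
13.475 tcp [ 37.1  -2.8 382.9] tip [ 37.7  -3.3 312.9] corner [ 37.7 -12.8 313. ] rot [179.5   0.4  88.2] q [22.9 13.6 -6.5 79.   1.8 87.  14.6] F [-0.6 -0.  -0. ] 0.0116
theta 71.51406801185328 rad err 0.00010882731703532045
10 0 0 -0.0071 0.0021 0.5 0.4 0; 0 -0 -0.007 0.0024 0 0 0; 0 -0 -0.007 0.0026 0 0 0; 0 -0 -0.0069 0.0028 0 0 0; 0 -0 -0.0068 0.003 0 0 0; 0 -0 -0.0067 0.0032 0 0 0; 0 -0 -0.0066 0.0034 0 0 0; 0 -0 -0.0065 0.0036 0 0 0; 0 -0 -0.0064 0.0038 0 0 0; 0 -0 -0.0062 0.004 0 0 0
```

Call:
carry_out:
  increments: "0 0 -0.0035 0.001 0.2 0.2 0; 0 0 -0.0035 0.001 0.2 0.2 0; 0 0 -0.007 0.0024 0 0 0; 0 0 -0.007 0.0026 0 0 0; 0 0 -0.007 0.0028 0 0 0"

```text
time_s: 14.1
tool_pos: [0.5599, -0.2148, 0.3742]
tool_rot: [179.3, 0.2, 88.3]
force: [-0.1, -0.5, 2.5]
grip_width: 0.0111
```

Run:
```python
from h import *
arc(1.8,8)
p=snap('side','s9.png'); a=p['img'][80:260,180:420]
cv2.imwrite('pics/s9z.png',cv2.resize(a,(800,600),interpolation=cv2.INTER_CUBIC))
```

```text
14.1 tcp [ 11.2  -3.5 374.2] tip [ 12.   -3.7 304.2] corner [ 12.1 -13.2 304.2] rot [179.3   0.2  88.3] q [23.9 10.5 -6.4 83.6  1.1 85.2 15.8] F [-0.1 -0.5  2.5] 0.0111
theta 64.87806271259251 rad err 0.242291321967798
8 0 0.0007 -0.0068 0.0031 0.7 0.2 0.1; 0 -0 -0.0067 0.0032 0 0 0; 0 -0 -0.0066 0.0034 0 0 0; 0 -0 -0.0065 0.0036 0 0 0; 0 -0 -0.0064 0.0038 0 0 0; 0 -0 -0.0063 0.004 0 0 0; 0 -0 -0.0061 0.0042 0 0 0; 0 -0 -0.006 0.0044 0 0 0
```

View pics/s9z.png

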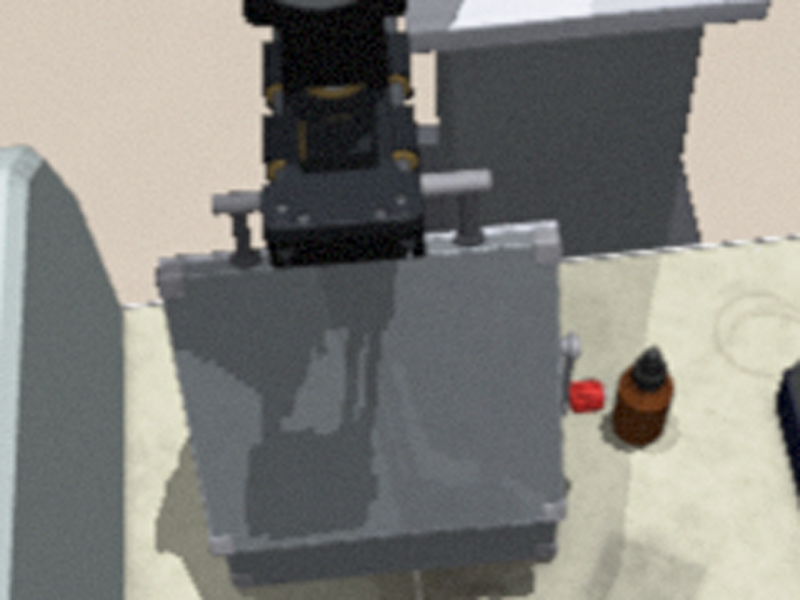

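Call:
carry_out:
  increments: "0 0 -0.0068 0.0031 0.2 0.1 0; 0 0 -0.0067 0.0032 0.2 0 0; 0 0 -0.0066 0.0034 0.2 0 0; 0 0 -0.0065 0.0036 0 0 0; 0 0 -0.0064 0.0038 0 0 0; 0 0 -0.0063 0.004 0 0 0; 0 0 -0.0061 0.0042 0 0 0; 0 0 -0.006 0.0044 0 0 0"

```text
time_s: 15.15
tool_pos: [0.5025, -0.2139, 0.3408]
tool_rot: [-179.8, 0.0, 88.2]
force: [-0.4, -2.3, -1.2]
grip_width: 0.0111
```

Run:
```python
from h import *
arc(1.8,10)
```

```text
15.15 tcp [-46.2  -4.3 340.8] tip [-46.5  -4.4 270.8] corner [-46.5 -13.9 270.8] rot [-179.8    0.    88.2] q [25.6  5.  -5.8 93.5  0.6 81.7 17.9] F [-0.3 -2.3 -1.2] 0.0111
theta 48.75448788925745 rad err 0.5982275924441467
10 0 0.0015 -0.0053 0.0052 -0.2 0 -0; 0 -0 -0.0056 0.0049 0 0 0; 0 -0 -0.0054 0.0051 0 0 0; 0 -0 -0.0053 0.0052 0 0 0; 0 -0 -0.0051 0.0054 0 0 0; 0 -0 -0.0049 0.0056 0 0 0; 0 -0 -0.0047 0.0057 0 0 0; 0 -0 -0.0046 0.0059 0 0 0; 0 -0 -0.0044 0.006 0 0 0; 0 -0 -0.0042 0.0061 0 0 0
```

Call:
carry_out:
  increments: "0 0 -0.0055 0.005 0 0 0; 0 0 -0.0056 0.005 0 0 0; 0 0 -0.0054 0.0051 0 0 0; 0 0 -0.0053 0.0052 0 0 0; 0 0 -0.0051 0.0054 0 0 0; 0 0 -0.0049 0.0056 0 0 0; 0 0 -0.0047 0.0057 0 0 0; 0 0 -0.0046 0.0059 0 0 0; 0 0 -0.0044 0.006 0 0 0; 0 0 -0.0042 0.0061 0 0 0"

```text
time_s: 16.4
tool_pos: [0.4488, -0.2128, 0.2815]
tool_rot: [-179.7, 0.1, 88.1]
force: [1.5, -2.5, -3.0]
grip_width: 0.0111
```

Run:
```python
from h import *
arc(1.5,10)
p=snap('side','s10.png'); a=p['img'][80:260,180:420]
cv2.imwrite('pics/s10z.png',cv2.resize(a,(800,600),interpolation=cv2.INTER_CUBIC))
```

```text
16.4 tcp [-99.9  -5.  281.5] tip [-100.3   -5.1  211.5] corner [-100.3  -14.6  211.5] rot [-1.797e+02  1.000e-01  8.810e+01] q [ 27.1   0.5  -5.  105.    0.2  74.7  20.2] F [ 1.6 -2.5 -3. ] 0.0111
theta 29.33702107897411 rad err 1.2840565543617402
10 0 0.0022 -0.0021 0.006 -0.3 0.1 -0; 0 -0 -0.0031 0.0054 0 0 0; 0 -0 -0.0029 0.0054 0 0 0; 0 -0 -0.0028 0.0055 0 0 0; 0 -0 -0.0026 0.0056 0 0 0; 0 -0 -0.0025 0.0057 0 0 0; 0 -0 -0.0023 0.0057 0 0 0; 0 -0 -0.0022 0.0058 0 0 0; 0 -0 -0.002 0.0058 0 0 0; 0 -0 -0.0019 0.0059 0 0 0
```

View pics/s10z.png

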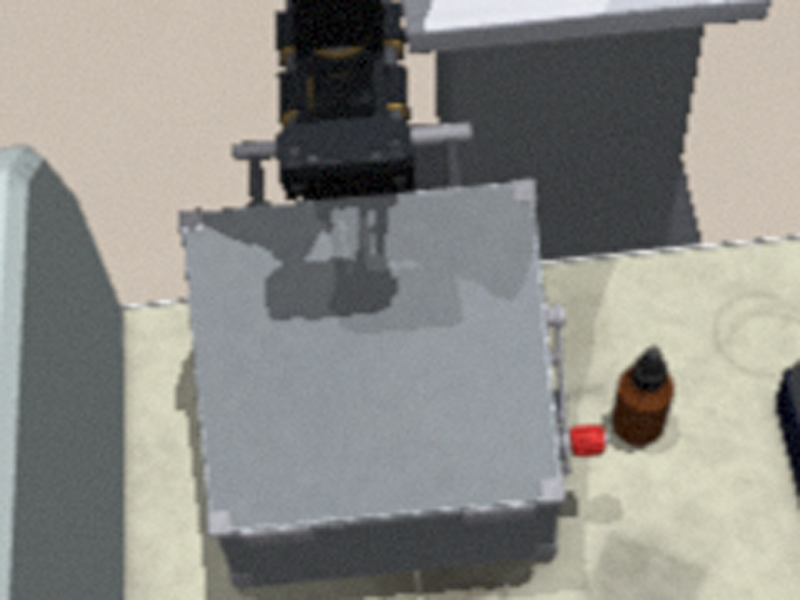

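Call:
carry_out:
  increments: "0 0 -0.0028 0.0055 0 0 0; 0 0 -0.003 0.0054 0 0 0; 0 0 -0.0028 0.0054 0 0 0; 0 0 -0.0027 0.0055 0 0 0; 0 0 -0.0025 0.0056 0 0 0; 0 0 -0.0023 0.0057 0 0 0; 0 0 -0.0021 0.0057 0 0 0; 0 0 -0.002 0.0058 0 0 0; 0 0 -0.0018 0.0058 0 0 0"

```text
time_s: 17.58
tool_pos: [0.4237, -0.2123, 0.2269]
tool_rot: [-179.6, 0.1, 88.1]
force: [-1.1, -2.4, -2.0]
grip_width: 0.0112
```

Run:
```python
from h import *
arc(1,14)
```

```text
17.575 tcp [-125.    -5.3  226.9] tip [-125.5   -5.4  156.9] corner [-125.5  -14.9  156.9] rot [-1.796e+02  1.000e-01  8.810e+01] q [ 27.8   0.   -4.5 111.9   0.3  68.4  21.3] F [-1.1 -2.4 -2. ] 0.0112
theta 14.793990197665943 rad err 1.2130973082548167
14 0 0.0025 -0 0.0043 -0.4 0.1 -0.1; 0 -0 -0.0011 0.004 0 0 0; 0 -0 -0.0011 0.004 0 0 0; 0 -0 -0.001 0.004 0 0 0; 0 -0 -0.0009 0.004 0 0 0; 0 -0 -0.0009 0.004 0 0 0; 0 -0 -0.0008 0.004 0 0 0; 0 -0 -0.0007 0.0041 0 0 0; 0 -0 -0.0006 0.0041 0 0 0; 0 -0 -0.0006 0.0041 0 0 0; 0 -0 -0.0005 0.0041 0 0 0; 0 -0 -0.0004 0.0041 0 0 0; 0 -0 -0.0004 0.0041 0 0 0; 0 -0 -0.0003 0.0041 0 0 0
```

Call:
carry_out:
  increments: "0 0 -0.001 0.004 0 0 0; 0 0 -0.001 0.004 0 0 0; 0 0 -0.001 0.004 0 0 0; 0 0 -0.001 0.004 0 0 0; 0 0 -0.0009 0.004 0 0 0; 0 0 -0.0008 0.004 0 0 0; 0 0 -0.0007 0.004 0 0 0; 0 0 -0.0006 0.004 0 0 0; 0 0 -0.0006 0.004 0 0 0; 0 0 -0.0005 0.004 0 0 0; 0 0 -0.0004 0.004 0 0 0"

```text
time_s: 18.95
tool_pos: [0.4143, -0.2121, 0.1797]
tool_rot: [-179.6, 0.1, 88.1]
force: [-0.6, -1.8, -2.1]
grip_width: 0.0115
```

Run:
```python
from h import *
arc(.6,8)
p=snap('side','s11.png'); a=p['img'][80:260,180:420]
cv2.imwrite('pics/s11z.png',cv2.resize(a,(800,600),interpolation=cv2.INTER_CUBIC))
```

```text
18.95 tcp [-134.4   -5.4  179.7] tip [-134.9   -5.5  109.7] corner [-134.9  -15.   109.7] rot [-1.796e+02  1.000e-01  8.810e+01] q [ 28.    1.6  -4.4 116.1   0.4  62.7  21.5] F [-0.5 -1.8 -2.1] 0.0115
theta 3.1603782980161244 rad err 0.835573622452614
8 0 0.0026 0.0006 0.0025 -0.4 0.1 -0.1; 0 -0 -0.0002 0.0025 0 0 0; 0 -0 -0.0002 0.0025 0 0 0; 0 -0 -0.0002 0.0025 0 0 0; 0 -0 -0.0001 0.0025 0 0 0; 0 -0 -0.0001 0.0025 0 0 0; 0 -0 -0.0001 0.0025 0 0 0; 0 -0 -0.0001 0.0025 0 0 0
```

View pics/s11z.png

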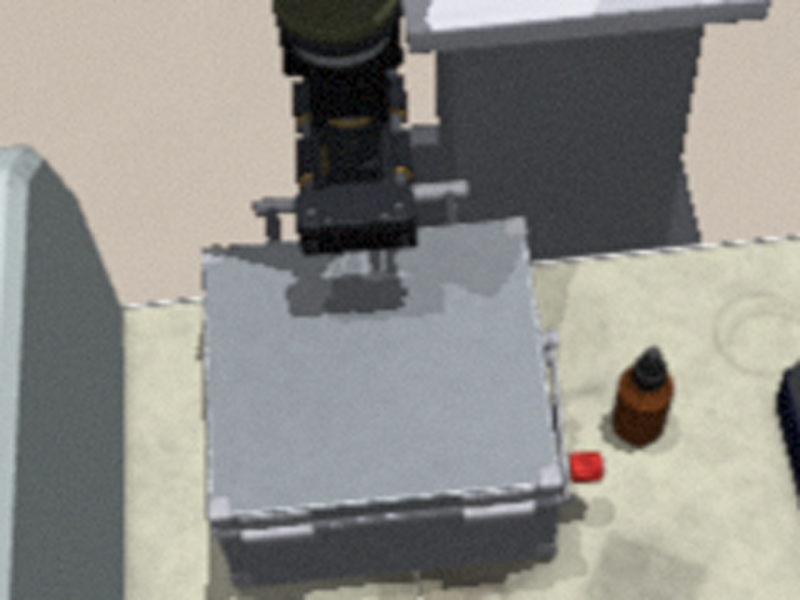

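Nearly shut (about 3°, 13 mm to go); body well above the lid. Slow to the stop.

Call:
carry_out:
  increments: "0 0 -0.0002 0.0025 0 0 0; 0 0 -0.0002 0.0025 0 0 0; 0 0 -0.0002 0.0025 0 0 0; 0 0 0 0.0025 0 0 0"

```text
time_s: 19.5
tool_pos: [0.4137, -0.2121, 0.17]
tool_rot: [-179.6, 0.1, 88.1]
force: [-6.5, 0.7, 18.0]
grip_width: 0.0114
```

Call:
carry_out:
  increments: "0 0 0 0.002 0 0 0; 0 0 0 0.002 0 0 0"

```text
time_s: 19.75
tool_pos: [0.4137, -0.2121, 0.17]
tool_rot: [-179.5, 0.1, 88.1]
force: [-6.5, 0.2, 11.6]
grip_width: 0.0114
```

```bash
python3 -c "
from h import *
arc(.6,2)"
```

```text
19.75 tcp [-135.    -5.4  170. ] tip [-135.5   -5.5  100. ] corner [-135.5  -15.   100. ] rot [-1.795e+02  1.000e-01  8.810e+01] q [ 28.    2.2  -4.4 116.7   0.5  61.5  21.5] F [-6.5 -0.  11.6] 0.0114
theta 0.8177627298673293 rad err 0.6327685302048849
2 0 0.0026 0.0005 0.0025 -0.5 0.1 -0.1; 0 -0 -0.0001 0.0025 0 0 0
```

Call:
carry_out:
  increments: "0 0 0.001 0.004 0 0 0; 0 0 0 0.004 0 0 0"

```text
time_s: 20.0
tool_pos: [0.414, -0.2122, 0.1695]
tool_rot: [-179.4, 0.1, 88.1]
force: [-10.8, 3.6, 26.1]
grip_width: 0.0114
```

```bash
python3 -c "
from h import *
st()
p=snap('side','s12.png'); a=p['img'][80:260,180:420]
cv2.imwrite('pics/s12z.png',cv2.resize(a,(800,600),interpolation=cv2.INTER_CUBIC))
for X in [(-100,110,100),(-100,-110,100),(-136,57,111),(-136,-57,111),(100,110,100)]: print(X,(proj(p,cw(C,X)[0])-[180,80])*3.333)
"
```

```text
20.0 tcp [-134.7   -5.5  169.5] tip [-135.5   -5.6   99.5] corner [-135.5  -15.1   99.5] rot [-1.794e+02  1.000e-01  8.810e+01] q [ 28.    2.4  -4.4 116.6   0.6  61.6  21.4] F [-10.9   3.3  26.1] 0.0114
(-100, 110, 100) [525.7407495  240.22683561]
(-100, -110, 100) [212.12348576 264.24192487]
(-136, 57, 111) [446.17754191 195.37047365]
(-136, -57, 111) [284.93012341 207.55152722]
(100, 110, 100) [558.51993601 496.24327405]
```

View pics/s12z.png

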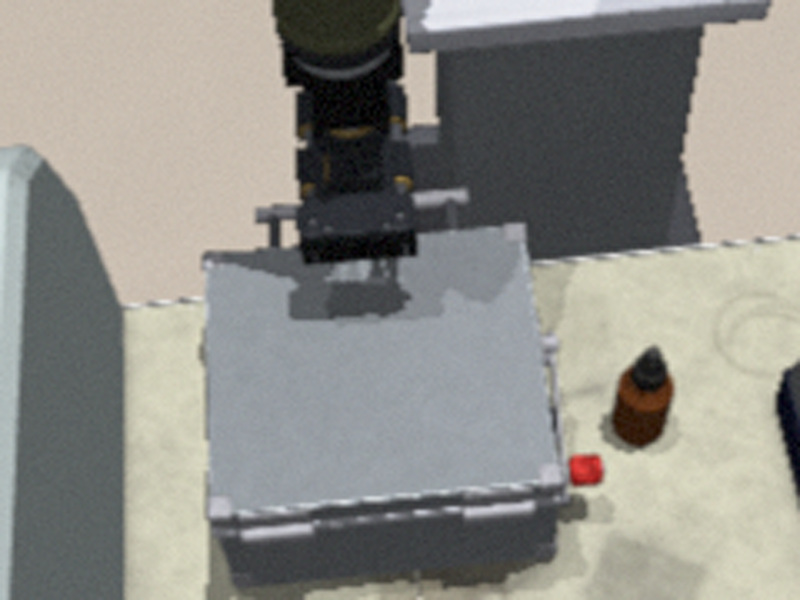

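Call:
carry_out:
  increments: "0 0 0 -0.001 0 0 0; 0.27 0 0 0 0 0 0; 0.27 0 0 0 0 0 0; 0.27 0 0 0 0 0 0"

```text
time_s: 20.55
tool_pos: [0.4151, -0.2107, 0.1712]
tool_rot: [-179.5, -0.0, 88.1]
force: [-0.4, -0.3, 0.2]
grip_width: 0.023
```

```bash
python3 -c "
from h import *
st()
p=snap('wrist','w12.png')"
```

```text
20.55 tcp [-133.7   -3.9  171.2] tip [-134.3   -3.9  101.2] corner [-134.3  -13.4  101.2] rot [-179.5   -0.    88.1] q [ 27.9   2.3  -4.5 116.5   0.4  61.7  21.4] F [-0.4 -0.3  0.2] 0.023
```

View pics/w12.png

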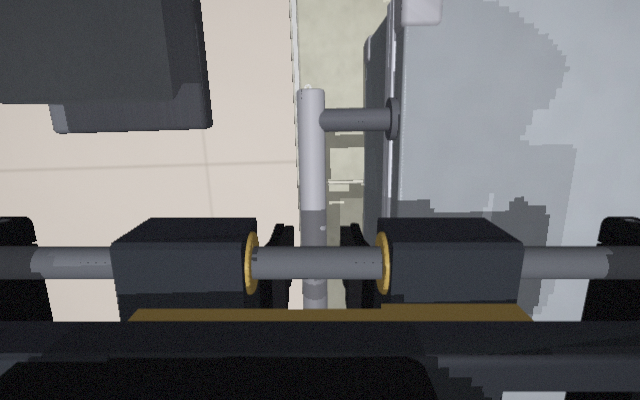

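Call:
carry_out:
  increments: "0.27 0 0 -0.01 0 0 0; 0.27 0 0 -0.015 0 0 0; 0.27 0 0 -0.02 0 0 0; 0.27 0 0 -0.025 0 0 0; 0.27 0 0 -0.025 0 0 0; 0.27 0 0 -0.025 0 0 0; 0.27 0 0 -0.015 0 0 0; 0.27 0 0 0 0 0 0; 0.27 0 0 0 0 0 0"

```text
time_s: 21.72
tool_pos: [0.4169, -0.2106, 0.3167]
tool_rot: [-179.8, 0.1, 88.2]
force: [-1.0, -0.8, -0.2]
grip_width: 0.0231
```

```bash
python3 -c "
from h import *
st()
p=snap('side','s13.png'); a=p['img'][80:305,180:480]
cv2.imwrite('pics/s13z.png',cv2.resize(a,(800,600),interpolation=cv2.INTER_CUBIC))
p=snap('wrist','w13.png')
for X in [(-136,57,111),(-136,-57,111),(-136,57,115),(-100,110,100),(-100,110,103)]: print(X,proj(p,cw(C,X)[0]))"
```

```text
21.725 tcp [-131.9   -3.8  316.7] tip [-132.2   -3.8  246.7] corner [-132.2  -13.3  246.7] rot [-1.798e+02  1.000e-01  8.820e+01] q [ 28.   -4.3  -4.3 105.5  -0.2  78.9  21.9] F [-0.9 -0.9 -0.2] 0.0231
(-136, 57, 111) [313.02931654 115.28809021]
(-136, -57, 111) [313.28869229 242.45961962]
(-136, 57, 115) [312.96111116 115.38362756]
(-100, 110, 100) [356.28170207  49.81082196]
(-100, 110, 103) [356.67013414  49.21698429]
```

View pics/s13z.png

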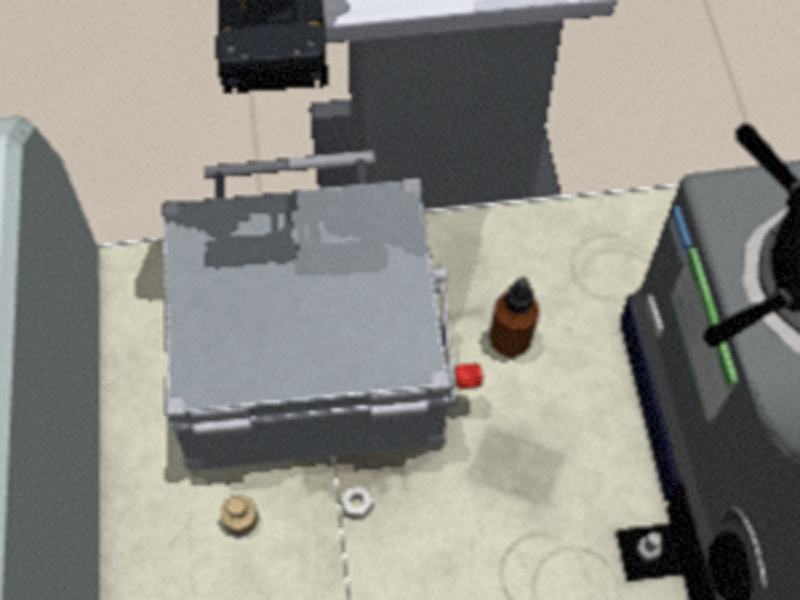

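View pics/w13.png

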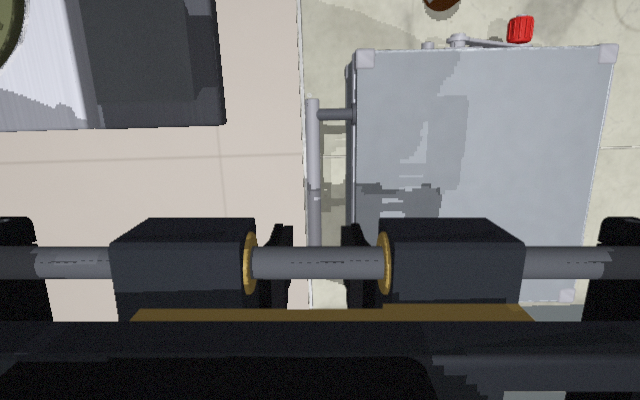

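Call:
carry_out:
  increments: "0 0 -0.002 0.01 0 0 0; 0 0 -0.002 0.02 0 0 0; 0 0 0 0.025 0 0 0; 0 0 0 0.025 0 0 0; 0 0 0 0.02 0 0 0; 0 0 0 0.01 0 0 0; 0 0 0 0.005 0 0 0; 0 0 0 0 0 0 0"

```text
time_s: 22.82
tool_pos: [0.408, -0.2091, 0.1907]
tool_rot: [-179.2, -0.2, 88.1]
force: [-0.2, 0.9, 1.1]
grip_width: 0.0006
```

```bash
python3 -c "
from h import *
st()"
```

```text
22.825 tcp [-140.8   -2.6  190.7] tip [-141.8   -2.3  120.7] corner [-141.8  -11.8  120.6] rot [-179.2   -0.2   88.1] q [ 28.1   0.4  -4.4 116.    0.2  64.5  21.8] F [-0.2  0.9  1.1] 0.0006
```

Call:
carry_out:
  increments: "0 0 0.005 0.001 0 0 0; 0 0 0 0.0015 0 0 0"

```text
time_s: 23.08
tool_pos: [0.4142, -0.2096, 0.1893]
tool_rot: [-179.4, -0.1, 88.1]
force: [0.7, -0.3, 0.0]
grip_width: 0.0008
```

Call:
carry_out:
  increments: "0 0 0 0.0015 0 0 0"

```text
time_s: 23.2
tool_pos: [0.4145, -0.2097, 0.1881]
tool_rot: [-179.4, -0.1, 88.1]
force: [-0.2, 0.5, -0.3]
grip_width: -0.0
```

```bash
python3 -c "
from h import *
st()"
```

```text
23.2 tcp [-134.2   -3.   188.1] tip [-135.    -2.8  118.1] corner [-135.   -12.3  118.1] rot [-1.794e+02 -1.000e-01  8.810e+01] q [ 27.9   1.2  -4.5 115.5   0.3  64.   21.5] F [-0.3  0.5 -0.3] -0.0
```

Call:
carry_out:
  increments: "0 0 0 0.0015 0 0 0; 0 0 0 0.0015 0 0 0"

```text
time_s: 23.45
tool_pos: [0.4147, -0.2098, 0.1867]
tool_rot: [-179.4, -0.1, 88.1]
force: [-4.9, 2.8, 14.3]
grip_width: 0.0006
```

Call:
carry_out:
  increments: "0 0 0 0.0015 0 0 0; 0 0 0 0.0015 0 0 0"

```text
time_s: 23.7
tool_pos: [0.4147, -0.2098, 0.1868]
tool_rot: [-179.4, -0.1, 88.1]
force: [-4.8, 1.9, 9.8]
grip_width: 0.0005
```

```bash
python3 -c "
from h import *
st()"
```

```text
23.7 tcp [-134.1   -3.   186.8] tip [-134.8   -2.9  116.8] corner [-134.8  -12.4  116.8] rot [-1.794e+02 -1.000e-01  8.810e+01] q [ 27.9   1.2  -4.5 115.6   0.3  63.8  21.4] F [-4.8  1.7  9.8] 0.0005
```

Contact at tip height 116.8 mm, against 117 for the rail top with the lid shut, so it is fully shut. Retreat.

Call:
carry_out:
  increments: "0 0 0 -0.005 0 0 0; 0 0 0 -0.015 0 0 0; 0 0 0 -0.025 0 0 0; 0 0 0 -0.025 0 0 0; 0 0 0 -0.025 0 0 0; 0 0 0 -0.015 0 0 0; 0 0 0 0 0 0 0; 0 0 0 0 0 0 0; 0 0 0 0 0 0 0; 0 0 0 0 0 0 0"

```text
time_s: 24.95
tool_pos: [0.415, -0.2097, 0.3013]
tool_rot: [-179.3, -0.1, 88.1]
force: [-0.1, -0.5, -0.6]
grip_width: 0.0002
```

```bash
python3 -c "
from h import *
st()
p=snap('side','s14.png')
for t in ['etchant','weight','sample_nut','lid']: print(t,[(round(x['confidence'],2),x['bbox']) for x in masks_of(t,p)[:2]])
a=p['img'][80:305,180:480]
cv2.imwrite('pics/s14z.png',cv2.resize(a,(800,600),interpolation=cv2.INTER_CUBIC))"
```

```text
24.95 tcp [-133.8   -3.   301.3] tip [-134.6   -2.9  231.3] corner [-134.6  -12.4  231.3] rot [-1.793e+02 -1.000e-01  8.810e+01] q [ 2.800e+01 -3.800e+00 -4.300e+00  1.069e+02 -1.000e-01  7.760e+01
  2.180e+01] F [-0.1 -0.5 -0.6] 0.0002
etchant [(0.6, [363.9, 183.0, 385.1, 216.1])]
weight [(0.54, [263.4, 262.4, 275.7, 277.4])]
sample_nut [(0.54, [308.0, 260.4, 318.1, 271.9])]
lid [(0.63, [239.0, 134.8, 348.2, 240.2]), (0.6, [362.6, 184.1, 385.1, 215.5])]
```

View pics/s14z.png

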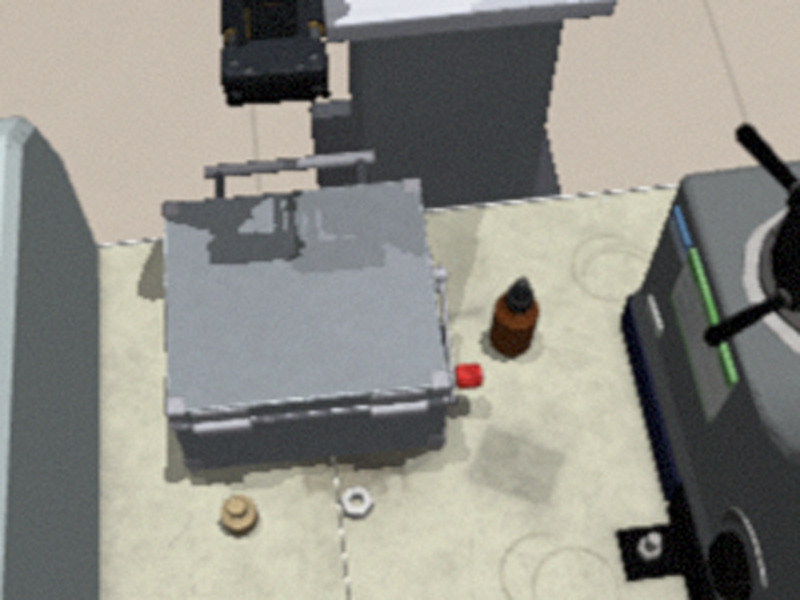

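```bash
python3 -c "
from cell import *
print(sign_off())"
```

```text
the job is handed in; nothing more can be done
None
```

The case is shut and the job is handed in at 25 s of the 66 s allowed, with the arm clear and touching nothing.

- **Stay:** I found the red boss by touch and pushed it back and down. The resistance rose to about 5 N and dropped to nothing roughly 11 mm after contact. I stopped there and backed off. The boss stayed past centre and the lid did not drop.
- **Lid:** I gripped the rail at 20 N and lowered the lid along its arc at about 60 mm/s, slowing to 20 mm/s at the end. It met a firm stop at about 26 N, and I let go.
- **Fully shut:** while holding the rail, my arc model read about 0.8° short of shut. I checked by touching the top of the rail lightly with closed fingertips. Contact came at 116.8 mm, against the expected 117 mm, so the lid is fully down.
- **Objects around the case:** in the last side picture the bottle, weight and nut stand within about half a pixel of where they began. The network's box for the weight shifted 2–4 pixels, but the picture itself shows it has not moved.
- **Cameras:** the "scene" camera showed only grey, so I relied on the side and wrist cameras.

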